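# Sort inspected ring moulds into their trays

### The job

The two ring moulds with brass tags have been inspected: round tag means passed, bar tag means rejected. Put the round-tagged mould in the round tray and the bar-tagged mould in the square tray, each lying flat on the tray's floor inside the rim with its tag still facing up; set them down rather than dropping them.

Things in the scene. Friction and masses are not known exactly. Their poses are not given: they have to be found in the camera images.
- mould_round_center (a point): Aluminium mould block, 60 x 40 x 44 mm (x, y, z), about 0.3 kg, loose on the bench, dark line round its sides. Fixed flat on its top, a 1.5 mm thick brass tag: a disc 32 mm across (passed). Point: block centre, 22 mm above its underside; x along the 60 mm length, z up. Further from the robot stands a like mould without a tag, not part of the job.
- mould_bar_center (a point): Aluminium mould block, 60 x 40 x 44 mm (x, y, z), about 0.3 kg, loose on the bench, dark line round its sides. Fixed flat on its top, a 1.5 mm thick brass tag: a bar 46 x 8 mm, lying along the block's length (rejected). Point: block centre, 22 mm above its underside; x along the 60 mm length, z up.
- round_tray_floor (a point): The round tray for passed moulds: a shallow dark steel dish fixed to the bench, 144 mm across outside, 136 mm inside, with a 4 mm thick rim. The point is the middle of its floor, which is 3 mm above the bench; the rim's top is 7 mm above the floor. z is up.
- square_tray_floor (a point): The square tray for rejected moulds: a shallow dark steel tray fixed to the bench, 140 mm square outside, 132 mm inside, with a 4 mm thick rim. The point is the middle of its floor, which is 3 mm above the bench; the rim's top is 7 mm above the floor. x and y lie along its sides, z is up.

How it is judged:
At the end, for the whole second after the job is handed in: The round-tagged mould is at rest in the round tray and the bar-tagged mould in the square tray: each upright within 0.1 rad, tag up, its underside on the tray's floor (within about 2.5 mm), its centre within 60 mm of the tray's middle (horizontal distance between mould_round_center and round_tray_floor below 0.06 m and z of mould_round_center in the frame of round_tray_floor between 0.019 and 0.0245 m and angle between each of mould_round_center, mould_bar_center's own z axis and vertical below 0.1 rad and linear speed of each of mould_round, mould_bar below 0.02 m/s and angular speed of each of mould_round, mould_bar below 0.2 rad/s and horizontal distance between mould_bar_center and square_tray_floor below 0.06 m and z of mould_bar_center in the frame of square_tray_floor between 0.019 and 0.0245 m); the robot touches nothing.
It fails at once if a tagged mould is let go more than 25 mm above the surface under it (contact force between mould_round and anything else below 0.05 N and height (world z) of mould_round_center above 0.05 m).
It fails at once if a tagged mould is let go more than 25 mm above the surface under it (contact force between mould_bar and anything else below 0.05 N and height (world z) of mould_bar_center above 0.05 m).
It also fails if it takes over 56 s, if anything falls off the work surface, if the arm or the gripper's body presses on something with over 40 N, if the wrist force passes 120 N, or if a joint passes its speed limit or range.

### The arm

A 6-joint arm with a two-finger parallel gripper is mounted at the origin on the work surface. World frame = base frame: x ahead of the robot, y to its left, z up, the work surface at z = 0. Lengths are in m, angles in rad, forces in N, time in s.
With the tool pointing down it reaches from about 0.25 to 0.775 m from the base axis. Payload 8.9 kg.
Tool frame: the origin (TCP) lies on the centre line of the jaws, within the pads' length; the fingertips stand 19 mm ahead of it and the grasp point (between the pads) is the TCP (bot.tips_ahead is the distance from the TCP to the fingertips, in m); z points along the fingers, y is the line along which they close (so a half turn about z gives the same grasp; the last joint's range is limited). The gripper opens to 85 mm and grips with 20 to 120 N. Pads are 22 mm wide; open, the fingers measure 114 mm over their backs; the gripper's body (76 mm by 85 mm) begins 54 mm behind the grasp point. The pads swing forward as they close: fully open they stand 13 mm farther back than shut.
Start: joints at [1.207, 0.291, -0.153, 1.127, 0, 1.431], TCP at [0.117, 0.512, 0.25] pointing down, gripper open.
Joint ranges: [-2.52, 2.52], [-0.91, 1.74], [-1.3, 1.37], [-1.96, 2.02], [-1.52, 1.47], [-3.14, 3.14]. Speed limits (rad/s): [2.22, 2.22, 2.79, 3.14, 3.14, 3.14].

### API

Orientations are given as a rotation vector (axis times angle).
In Python, from cell import bot gives the robot as it stands. The module is installed in compiled form; this text tells all that it offers. Calls block until the motion is done:
- bot.reach(position, orientation): joint-space move of the TCP to a pose.
- bot.line_to(position, rotation=None, feed=0.15, until_force=None): straight line of the TCP; rotation=None keeps the orientation; feed is the mean speed in m/s. With until_force (N) it stops when the force on the tool has changed by that much, and returns True; else False.
- bot.move_joints(angles): joint-space move.
- bot.command_gripper(opening, grip_force=None): opening from 0.0 (shut) to 1.0 (fully open); grip_force is the grip in N (None keeps the last); returns when the fingers have stopped.
- bot.pause(seconds).
- bot.inverse_kinematics(position, orientation): joint angles nearest the present ones, or None.
- bot.capture(name): name is "scene" or "top"; returns a dict with "img" (384x512x3 uint8, blue, green, red), "K" (3x3 intrinsics, pixels), "position" and "rotation" of the camera in the world. Camera axes: x right, y up, looking along -z (the intrinsics and any distortion apply to the point x, -y, -z); pixel columns grow to the right and rows downward; lengths in m; the calibration is good to about 2 mm. A picture is of the moment at which its call begins. There is no depth.
A pose or a line that the arm cannot do raises bot.PlanningError and nothing moves.
- bot.hand_in(): hands the job in; it is judged then, once.
Trained networks look in a picture, given as the dict that the camera call returned (one of the last four; its "shot" number tells which), for a name from the list of things; names that differ only in an ending like _2 or _b are one class to them, and where a whole thing is asked for, a point or a joint stands for the part that bears it (a point fixed in the world has none). Each returns a list of dicts, best first, with "score" (0 to 1); they miss things now and then, are a little off and sometimes report something else, mostly with a low value. They report only what shows in the picture. A call takes as long as a camera call.
- bot.masks_of(query, picture): "region" (384x512 bool, what is visible of it) and "at" ([row, column] in pixels, amid what is visible of it).
Readings, each from a call of its own:
- bot.current_time(): time.
- bot.current_q(): joint angles.
- bot.current_qd(): joint speeds.
- bot.current_tau(): joint torques, N m.
- bot.current_tcp_pos(): TCP position.
- bot.current_tcp_rot(): TCP orientation.
- bot.current_contact_force(): force on the tool from outside, world axes, zero at the start.
- bot.current_moment(): the same for the moment, N m.
- bot.current_opening(): opening from 0.0 (shut) to 1.0 (fully open).
- bot.current_gripper_force(): force on a finger pad.
Only numpy, scipy, OpenCV 4.12 (cv2) and the standard library are available. Lean on these libraries where they do the work, as an engineer would, in place of code of your own. Each camera call takes 0.05 s, during which the arm holds its last target. There are 200 camera calls.

## Working session

There is one attempt and no reset: what is moved stays moved. The work goes in short steps, each a Python script; the robot and the scene stay as the last script left them, time stands still between calls to the robot, and variables do not carry over. Pictures are saved under pics/ and viewed, at most 10 in all, crops included, and the job is handed in when it is done.

```bash
mkdir -p pics; cat > h.py <<'E'
from cell import bot
import numpy as np, cv2
from scipy.spatial.transform import Rotation as R
def mat(r):
    r=np.array(r,float); return r if r.shape==(3,3) else R.from_rotvec(r).as_matrix()
def unproj(p,rc,z):
    u=np.array([rc[1],rc[0],1.]); d=np.linalg.inv(p["K"])@u; d=mat(p["rotation"])@(d*[1,-1,-1])
    o=np.array(p["position"]); return o+d*(z-o[2])/d[2]
def proj(p,X):
    c=mat(p["rotation"]).T@(np.array(X)-p["position"]); c=c*[1,-1,-1]; v=p["K"]@c; return v[:2]/v[2]
E
python3 - <<'E'
from h import *
for n in ("top","scene"):
    p=bot.capture(n); cv2.imwrite(f"pics/{n}0.png",p["img"])
    print(n,[k for k in p],np.round(p["K"],1).tolist(),np.round(p["position"],3),np.round(p["rotation"],3).tolist())
    for q,z in (("mould_round_center",.044),("mould_bar_center",.044),("round_tray_floor",.003),("square_tray_floor",.003)):
        for d in bot.masks_of(q,p)[:4]:
            print(q,round(d["score"],2),np.round(d["at"]),d["region"].sum(),np.round(unproj(p,d["at"],z),3))
E
```

```text
top ['img', 'K', 'position', 'rotation', 'shot'] [[387.2, 0.0, 259.5], [0.0, 387.2, 191.9], [0.0, 0.0, 1.0]] [ 0.481 -0.008  0.887] [0.042, -0.023, -1.56]
mould_round_center 0.77 [226. 305.] 565 [ 0.442 -0.097  0.044]
mould_bar_center 0.59 [210. 206.] 544 [0.475 0.118 0.044]
round_tray_floor 0.84 [155. 132.] 3055 [0.599 0.298 0.003]
square_tray_floor 0.69 [178. 401.] 3872 [ 0.553 -0.319  0.003]
square_tray_floor 0.43 [210. 207.] 603 [0.473 0.124 0.003]
scene ['img', 'K', 'position', 'rotation', 'shot'] [[419.1, 0.0, 255.8], [0.0, 419.1, 189.9], [0.0, 0.0, 1.0]] [ 0.775 -0.345  0.818] [0.511, 0.167, 0.665]
mould_round_center 0.93 [217. 201.] 762 [ 0.452 -0.11   0.044]
round_tray_floor 0.71 [141. 358.] 2277 [0.591 0.295 0.003]
square_tray_floor 0.76 [333. 165.] 5922 [ 0.548 -0.318  0.003]
```

View pics/top0.png

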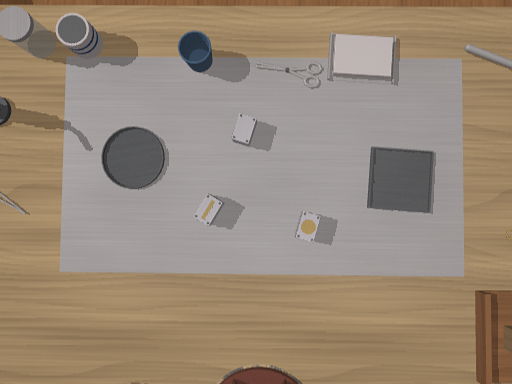

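View pics/scene0.png

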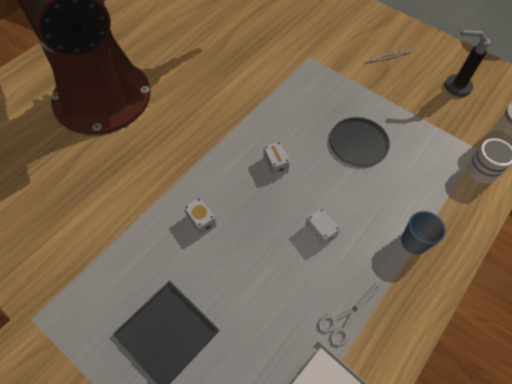

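Top view: bar mould at (208,209), round-tagged mould at (308,227), untagged mould at (245,129). Round tray is at (134,157) and square tray at (401,180). The scene view agrees. Next I measure the yaws from the top faces.

```bash
python3 - <<'E'
from h import *
p=bot.capture("top"); img=p["img"].astype(int)
out=cv2.resize(p["img"][185:255,185:345],None,fx=5,fy=5,interpolation=cv2.INTER_CUBIC)
for n,(r,c) in dict(bar=(209,208),round=(227,308)).items():
    h=22; S=img[r-h:r+h,c-h:c+h]
    m=(S.min(2)>185)|((S[...,2]-S[...,0])>50)
    k,l,st,_=cv2.connectedComponentsWithStats(m.astype(np.uint8),connectivity=4); m=l==1+np.argmax(st[1:,4])
    rr,cc=np.nonzero(m)
    P=np.array([unproj(p,(a+r-h,b+c-h),.044)[:2] for a,b in zip(rr,cc)])
    (x,y),(w,hh),a=cv2.minAreaRect((P*1000).astype(np.float32))
    if w<hh: a+=90; w,hh=hh,w
    print(n,round(x),round(y),"size",round(w,1),round(hh,1),"yaw",round(a,1),m.sum())
    a=np.radians(a); C=np.array([x,y])/1000; e=np.array([np.cos(a),np.sin(a)]); f=np.array([-e[1],e[0]])
    q=np.array([proj(p,[*(C+i*.03*e+j*.02*f),.044]) for i,j in((1,1),(1,-1),(-1,-1),(-1,1))])
    cv2.polylines(out,[np.int32((q-[185,185]+.5)*5)],True,(0,0,255),1)
cv2.imwrite("pics/yaw.png",out)
E
```

```text
bar 476 116 size 44.0 6.8 yaw 149.8 67
round 441 -103 size 29.1 29.0 yaw 135.5 164
```

View pics/yaw.png

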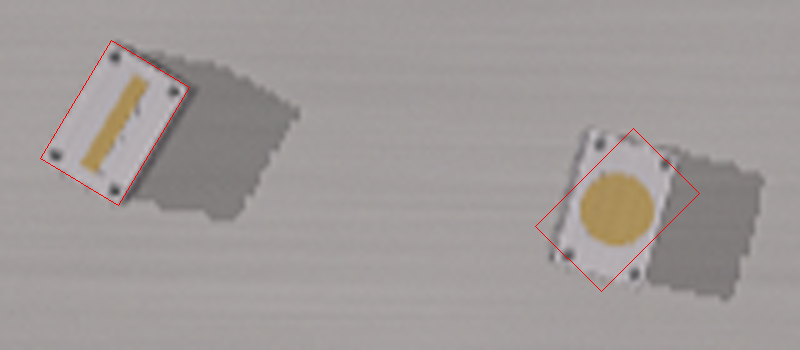

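Bar mould: centre (476,116), yaw 149.8°, and the outline fits. The round mould's centre is right, but its yaw was taken from the disc only. The screws in the crop at (600,145) and (568,255) give about -16°. I'll grasp the round one first.

```bash
cat >> h.py <<'E'
def down(yawdeg):
    best=None
    for k in (0,180):
        r=(R.from_euler('z',yawdeg+k,degrees=True)*R.from_rotvec([np.pi,0,0])).as_rotvec()
        yield r
def pick_rot(pos,yaw):
    q=np.array(bot.current_q()); c=[]
    for r in down(yaw):
        s=bot.inverse_kinematics(pos,r)
        if s is not None: c.append((abs(np.array(s)-q).max(),tuple(r)))
    return min(c)[1]
def grab(x,y,yaw):
    r=pick_rot([x,y,.15],yaw); bot.command_gripper(1.0); bot.reach([x,y,.15],r)
    if bot.line_to([x,y,.028],feed=.1,until_force=15):
        print("contact",bot.current_tcp_pos()); raise SystemExit
    bot.command_gripper(0.0,grip_force=60)
    print("closed",bot.current_opening(),bot.current_gripper_force())
    bot.line_to([x,y,.17],feed=.12); print("lifted",bot.current_opening(),bot.current_gripper_force(),bot.current_time())
def shoot(n):
    p=bot.capture("scene"); cv2.imwrite(f"pics/{n}.png",p["img"])
def place(x,y,yaw):
    r=pick_rot([x,y,.17],yaw); bot.reach([x,y,.17],r)
    bot.line_to([x,y,.036],feed=.12)
    print("touch",bot.line_to([x,y,.025],feed=.02,until_force=4),bot.current_tcp_pos())
    bot.command_gripper(1.0); z=bot.current_tcp_pos()[2]
    bot.line_to([x,y,z+.14],feed=.12); print("t",bot.current_time())
E
python3 - <<'E'
from h import *
grab(.441,-.103,-16); shoot("g1")
E
```

```text
closed 0.4589576618993639 60.88519334793091
lifted 0.46028037956834444 60.47075629234314 6.45
```

View pics/g1.png

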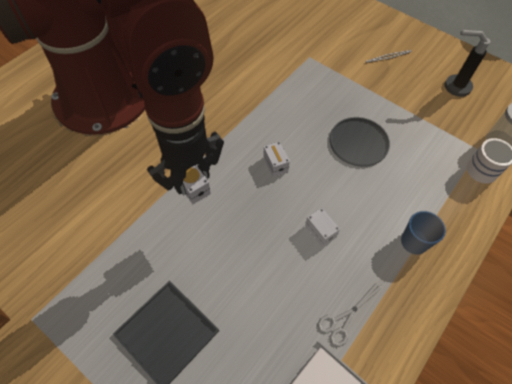

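The round-tagged mould is in the jaws at (197,183), lifted and level. The opening of about 39 mm matches its width. I'll place it and check.

```bash
python3 - <<'E'
from h import *
place(.596,.297,-16); grab(.476,.116,149.8); shoot("p1")
E
```

```text
touch True [0.59650537 0.29719408 0.03149398]
t 11.55
closed 0.45940014704773047 61.19341492652893
lifted 0.4570108423317603 60.552592277526855 15.8333
```

View pics/p1.png

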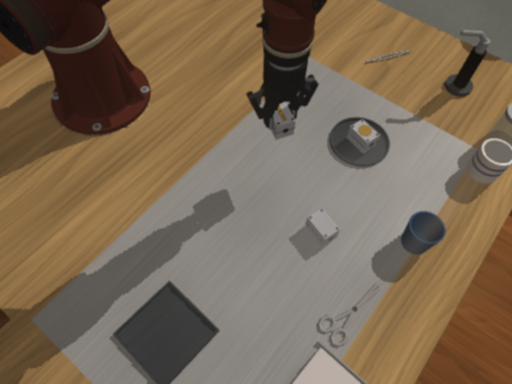

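The round-tagged mould lies flat in the round tray, tag up at (364,131). The bar mould is held at (283,122).

```bash
python3 - <<'E'
from h import *
place(.551,-.319,149.8); bot.reach([.35,0,.35],pick_rot([.35,0,.35],0)); shoot("p2")
E
```

```text
touch True [ 0.55138297 -0.3192987   0.03145407]
t 20.975
```

View pics/p2.png

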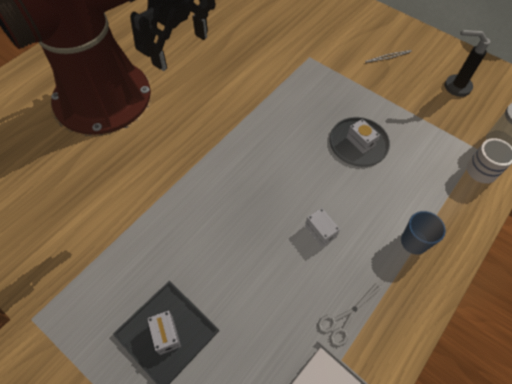

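Both moulds lie flat inside their trays with tags up, round at (364,131) and bar at (163,331), and the arm is clear.

```bash
python3 -c "
from cell import bot
print(bot.hand_in())"
```

```text
the job is handed in; nothing more can be done
None
```

Job handed in: the round-tagged mould is in the round tray and the bar-tagged mould in the square tray, both flat with tags up in the last picture; both were set down by about 21 s on the robot's clock, and the hand-in call returned no verdict.

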